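Put the V-block back in its labelled bay

TASK

Put the aluminium V-block away: lift the dust cap off the V-block's own bay (the one whose label shows a V-notched profile) and set it down, not dropped, upright on the cork mat, then slide the V-block along the bench, without lifting it, fully home against the back of that bay. Leave the other cap, the stepped block and the round block where they are.

Things in the scene. Friction and masses are not known exactly. Their poses are not given: they have to be found in the camera images.
- vblock: loose aluminium V-block, 86 mm wide (x), 110 mm long (y), 45 mm high, 0.55 to 0.9 kg; a V groove 54 mm wide, 27 mm deep runs along y in its top, so its ends are full width only below 18 mm; lands beside the groove 16 mm. Origin: centre of the underside. Both ends alike. Too wide to grasp: pushed low (finger centres about 30 mm up) it slides flat on the bench with ordinary friction
- bay_v: the V-block's own bay, one of three in a fixed rack, 106 mm apart, in any order; label on top at its back: rectangle with a V notch. Origin: bench level, middle of the mouth; y points into the bay, x across, z up. No floor: the bench runs on inside. Walls 5 mm thick, 50 mm high, 94 mm apart inside, ends rounded; back stop 100 mm in. The V-block has 4 mm play a side and stands 10 mm out when home
- bay_v_home (a point): the point on the bench where the V-block's origin lies when it is fully home: 45 mm in from the mouth of its bay, on the centre line; axes as bay_v
- bay_disc: the bay for the round block, of the same build and axes, label a disc; empty and capped
- bay_step: the bay for the stepped block, of the same build and axes, label a stepped profile; its block is in it, no cap
- cap_v: loose dust cap on the V-block's bay, 0.22 kg: inverted channel 102 (x, across the bay) by 64 (y) by 48 mm high; 4 mm top plate on the bay's walls, two 44 mm lips, one before the mouth, one inside. On top a black grip 20 (x) by 50 (y) by 35 mm high. Origin: centre of the footprint at the lips' lower edge, on which it stands; 6 mm above the bench at the start. Lift it 50 mm straight up to clear
- cap_v_grip (a point): centre of the cap's grip block at a good height to pinch it: 71 mm above the cap's origin, 23 mm above its top plate; pinch across the 20 mm (the cap's x)
- cap_disc: the same kind of cap on the round block's bay; leave it
- mat: cork mat fixed on the bench, 170 by 170 mm, 3 mm thick. Origin: centre of its underside
- stepblock: aluminium stepped block, 86 by 110 by 45 mm, home in its own bay; leave it. Origin: centre of the underside
- disc: round aluminium block, 86 mm across, 45 mm high, standing on the bench; leave it. Origin: centre of the underside

How it is judged:
By the outcome, as a careful person would: the job done as asked, in the order asked, and still so for the second after the job is handed in, with the robot touching nothing.
It also fails if it takes over 72 s, if anything falls off the work surface, if the arm or the gripper's body presses on something with over 40 N, if the wrist force passes 120 N, or if a joint passes its speed limit or range.

ROBOT

A 6-joint arm with a two-finger parallel gripper is mounted at the origin on the work surface. World frame = base frame: x ahead of the robot, y to its left, z up, the work surface at z = 0. Lengths are in m, angles in rad, forces in N, time in s.
With the tool pointing down it reaches from about 0.35 to 0.975 m from the base axis. Payload 4.9 kg.
Tool frame: the origin (TCP) lies on the centre line of the jaws, within the pads' length; the fingertips stand manip.tcp_to_tips ahead of it and the grasp point (between the pads) is the TCP (manip.tcp_to_tips is the distance from the TCP to the fingertips, in m); y points along the fingers, z is the direction in which the jaws open and shut, and the axes are right-handed (so a half turn about y gives the same grasp; the last joint's range is limited). The gripper opens to 85 mm and grips with 20 to 120 N. Pads are 22 mm wide; open, the fingers measure 114 mm over their backs; the gripper's body (76 mm by 85 mm) begins 54 mm behind the grasp point. The pads swing forward as they close: fully open they stand 13 mm farther back than shut.
Start: joints at [1.185, 0.053, 1.613, -0, 1.476, -0.119], TCP at [0.165, 0.603, 0.25] pointing down, gripper open.
Joint ranges: [-3.01, 3.01], [-1.01, 2.22], [0.06, 2.58], [-1.02, 4.17], [0.09, 2.62], [-3.14, 3.14]. Speed limits (rad/s): [2.57, 2.57, 3.14, 3.14, 3.14, 3.14].

INTERFACE

Orientations are given as a unit quaternion [w, x, y, z].
In Python, from plant import manip gives the robot as it stands.
- The arm moves only by the tool apply_moves, never from a script. Its argument "moves" is a list of rows, each a list of 7 numbers: the gripper's target within -1 to 1 (shut at 1, half-way at 0, fully open at -1), then the shift along the tool's x, y, z in mm, then the turn, a rotation vector about the tool's x, y, z in degrees. A call has 1 to 20 rows; each row shifts and turns the commanded pose from where the row before left it, along the tool's axes as they then stand; what a row does not reach is not made up. A row lasts 1/10 s, in which the tool goes at most 50 mm and 8.59 degrees, less where a joint would pass 70% of its speed; a pose out of reach is approached as far as the arm can. A call with a gripper value outside its range is refused whole. The fingers move at their own pace and stop on an object; the grip force is fixed at half the most. Time passes only in rows, so rows that do not move let the fingers close. It gives the time, the measured TCP pose, the force and the opening at its end, in the units of the state.
- manip.state(): the state, without advancing time (a new reading comes with each control period).
- manip.grab_frame(name): name is "side" or "top"; returns the picture (420x560x3 uint8, blue, green, red); there is no depth.
- manip.calibration(name): a dict with "mtx" (3x3 intrinsics, pixels), "distortion" ([k1, k2, p1, p2, k3] as OpenCV has them; the pictures are not rectified), "T" (4x4, takes a point from camera to world coordinates). Camera axes: x right, y down, z forward; pixel columns grow to the right and rows downward; lengths in m; the calibration is good to about 2 mm. A picture is of the moment at which its call begins. calibration takes no time and is no camera call.
- manip.job_done(): hands the job in, once; it reports no verdict.
The state is a dict: "time": time; "joint_pos": joint angles; "joint_vel": joint speeds; "joint_efforts": joint torques, N m; "tool_pos": TCP position; "tool_rot": TCP orientation; "contact_force": force on the tool from outside, world axes, zero at the start; "ft_torque": the same for the moment, N m; "gripper_width": opening from 0.0 (shut) to 1.0 (fully open).
Only numpy, scipy, OpenCV 4.12 (cv2) and the standard library are available. Lean on these libraries where they do the work, as an engineer would, in place of code of your own. Each camera call takes 0.05 s, during which the arm holds its last target. There are 200 camera calls.

## Working session

There is one attempt and no reset: what is moved stays moved. The work goes in short steps, Python scripts to look and compute and a tool call to move; the robot and the scene stay as the last step left them, time stands still between calls to the robot, and variables do not carry over. Pictures are saved under pics/ and viewed, about 8 in all and at most 12, crops included, and the job is handed in when it is done.

Besides the shell and the picture viewer there is one more tool, called as name([rows], argument=value, ...), one row to a line, values as JSON. apply_moves: Moves the arm, as the interface text tells. Its arguments: {"type":"object","properties":{"moves":{"type":"array","items":{"type":"array","items":{"type":"number"}}}},"required":["moves"]}

```bash
ls; mkdir -p pics; python3 - <<'E'
from plant import manip
import cv2
print(manip.state(), manip.tcp_to_tips)
for n in ("top","side"):
    cv2.imwrite(f"pics/{n}0.png",manip.grab_frame(n)); c=manip.calibration(n); print(n,c)
E
```

```text
pics
{'time': 0.0, 'joint_pos': array([ 1.18501278e+00,  5.33137123e-02,  1.61432683e+00, -3.33057094e-06,
        1.47598803e+00, -1.18994351e-01]), 'joint_vel': array([-2.82230444e-04, -3.89619409e-04, -4.95287255e-04, -8.18658416e-05,
        3.84028481e-04,  4.53316544e-05]), 'joint_efforts': array([ 2.29700081e-04, -3.93697250e+01, -3.70170879e+01, -1.33702706e-04,
        7.11031607e-03, -4.51980341e-06]), 'tool_pos': array([0.1645437 , 0.60233437, 0.24907011]), 'tool_rot': array([-0.70012729,  0.70152188, -0.09422319,  0.09386596]), 'contact_force': array([ 1.0252616 , -0.13714752,  0.31900197]), 'ft_torque': array([-0.03057983,  0.01743675, -0.0109814 ]), 'gripper_width': 0.9994449692324046} 0.019
top {'mtx': array([[487.29358803,   0.        , 278.57630823],
       [  0.        , 487.29358803, 214.20436672],
       [  0.        ,   0.        ,   1.        ]]), 'distortion': array([0.00709106, 0.        , 0.        , 0.        , 0.        ]), 'T': array([[-0.02237748, -0.99331144,  0.1132768 ,  0.51217184],
       [-0.99973491,  0.02284717,  0.00284973, -0.11463293],
       [-0.00541873, -0.113183  , -0.99355938,  1.11955855],
       [ 0.        ,  0.        ,  0.        ,  1.        ]])}
side {'mtx': array([[388.98452622,   0.        , 279.94177359],
       [  0.        , 388.98452622, 202.1274998 ],
       [  0.        ,   0.        ,   1.        ]]), 'distortion': array([-0.10548296,  0.        ,  0.        ,  0.        ,  0.        ]), 'T': array([[-0.87674658, -0.32786866,  0.35187721,  0.31262216],
       [-0.4808395 ,  0.58167589, -0.65608425,  0.48855705],
       [ 0.01043097, -0.74441608, -0.66763455,  0.65233945],
       [ 0.        ,  0.        ,  0.        ,  1.        ]])}
```

View pics/top0.png

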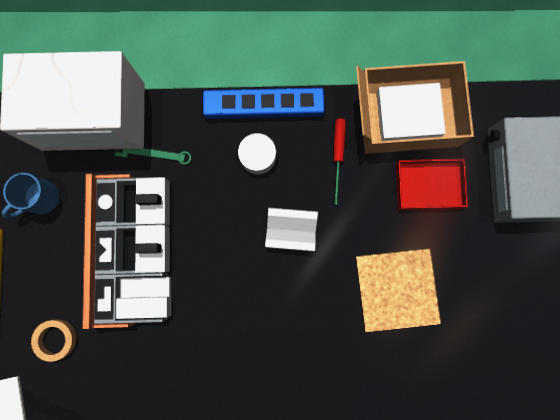

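View pics/side0.png

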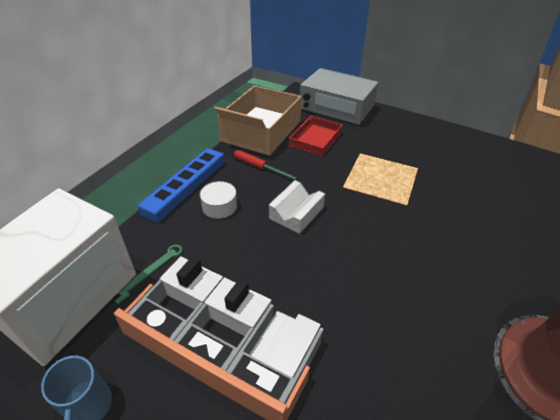

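The top view shows the rack at left with its mouths facing right. The bays from top to bottom are disc, V (grip near (147,248)) and step. The V-block is at (292,230) and the mat at (398,290). I'll zoom in on the rack to measure it.

```bash
cat > h.py <<'E'
import numpy as np, cv2
from plant import manip
def ray(n,uv,z):
    c=manip.calibration(n); T=c["T"]
    p=cv2.undistortPoints(np.array(uv,float).reshape(-1,1,2),c["mtx"],c["distortion"]).reshape(-1,2)
    d=np.c_[p,np.ones(len(p))]@T[:3,:3].T; o=T[:3,3]
    return o+d*((z-o[2])/d[:,2])[:,None]
def proj(n,P):
    c=manip.calibration(n); Ti=np.linalg.inv(c["T"])
    return cv2.projectPoints(np.array(P,float).reshape(-1,1,3),cv2.Rodrigues(Ti[:3,:3])[0],Ti[:3,3],c["mtx"],c["distortion"])[0].reshape(-1,2)
E
python3 - <<'E'
import cv2
im=cv2.imread("pics/top0.png")
cv2.imwrite("pics/crop0.png",cv2.resize(im[165:335,80:330],None,fx=3.2,fy=3.2,interpolation=cv2.INTER_CUBIC))
im=cv2.imread("pics/side0.png")
cv2.imwrite("pics/crop1.png",cv2.resize(im[170:410,110:340],None,fx=2.5,fy=2.5,interpolation=cv2.INTER_CUBIC))
E
```

```text
(no output)
```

View pics/crop0.png

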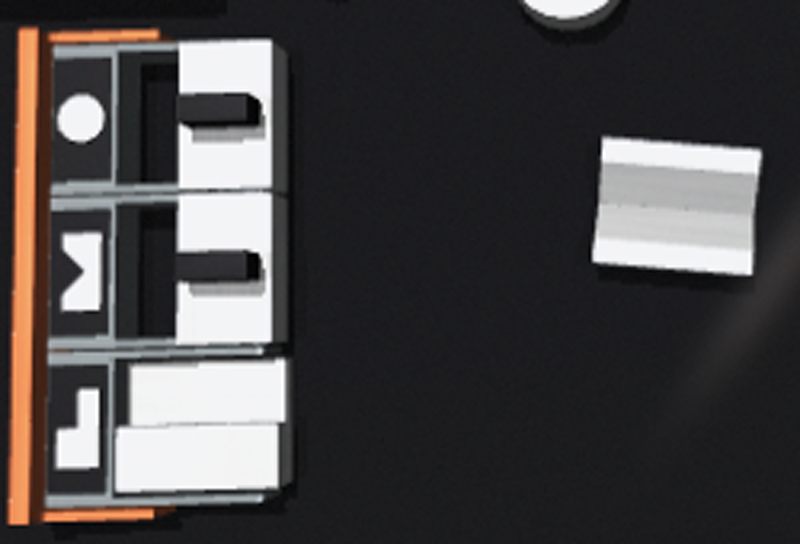

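View pics/crop1.png

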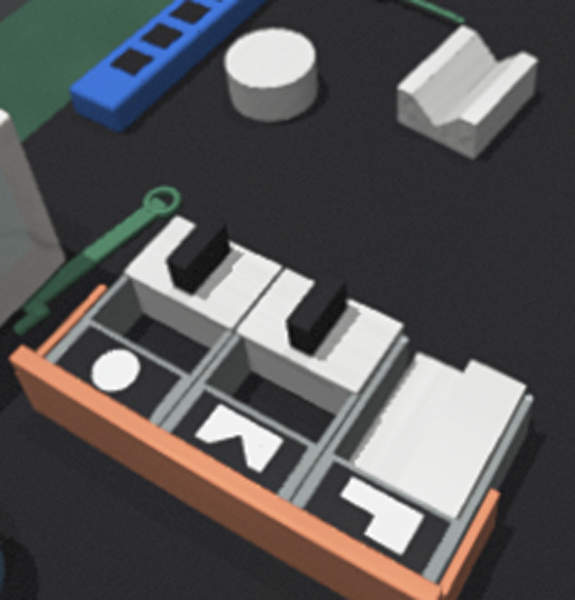

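The crops confirm it: the middle bay has the V-notch label and is capped, with its grip along world y. The top bay is the disc bay (capped) and the bottom one is the step bay. The V-block's groove points toward the rack. Next I'll measure.

```bash
cat > meas.py <<'E'
from h import *
def rect(mask,z,n,lbl,off=(0,0)):
    cs,_=cv2.findContours(mask.astype(np.uint8)*255,cv2.RETR_EXTERNAL,cv2.CHAIN_APPROX_NONE)
    for c in cs:
        if cv2.contourArea(c)<250: continue
        P=ray(n,c.reshape(-1,2)+np.array(off),z)[:,:2]
        (cx,cy),(a,b),t=cv2.minAreaRect((P*1000).astype(np.float32))
        print(lbl,"c",round(cx,1),round(cy,1),"size",round(a,1),round(b,1),"ang",round(t,2),"px",c.reshape(-1,2).mean(0)+off)
E
python3 - <<'E'
from meas import *
im=cv2.imread("pics/top0.png"); hsv=cv2.cvtColor(im,cv2.COLOR_BGR2HSV)
m=(hsv[...,2]>70); m[:,:]&=True
r=m[195:265,255:330]; rect(r,.045,"top","vblock",(255,195))
r=(hsv[...,2]>100)[240:340,345:450]; rect(r,.003,"top","mat",(345,240))
w=((im.min(2)>200))
rect(w[170:330,130:175],.054,"top","cap",(130,170))
rect((im.min(2)>150)[170:330,92:116],.05,"top","label",(92,170))
rect(((hsv[...,0]<20)&(hsv[...,1]>120)&(hsv[...,2]>90))[165:335,75:135],.05,"top","rail",(75,165))
# grip tops (z=.089) dark within white
k=(im.max(2)<70)[185:265,137:162]; rect(k,.089,"top","grip",(137,185))
s=cv2.imread("pics/side0.png"); k=(s.max(2)<60)
n,l,st,ce=cv2.connectedComponentsWithStats(k[250:315,165:260].astype(np.uint8)); print([(x[:5],c) for x,c in zip(st,ce) if x[4]>60])
# expected corner pixels
E
```

```text
vblock c 601.6 -138.6 size 111.9 89.2 ang 84.07 px [291.1920904  228.81355932]
mat c 462.1 -377.1 size 171.4 170.5 ang 4.83 px [397.54545455 290.04040404]
cap c 458.4 172.1 size 82.2 82.5 ang 0.74 px [148.85430464 297.56953642]
cap c 565.2 172.0 size 101.3 63.2 ang 0.26 px [150.92039801 249.19900498]
cap c 671.0 172.0 size 101.0 62.2 ang 0.24 px [151.04522613 201.01005025]
rail c 566.8 310.6 size 339.6 15.3 ang 0.25 px [ 86.83125  250.984375]
[(array([   0,    0,   95,   65, 3038], dtype=int32), array([40.08097433, 40.60368664])), (array([   0,    0,   95,   62, 2812], dtype=int32), array([58.60739687, 20.06116643])), (array([  0,  45,  28,  20, 308], dtype=int32), array([11.65909091, 56.24350649]))]
```

```bash
python3 - <<'E'
from meas import *
from scipy.spatial.transform import Rotation as R
q=manip.state()["tool_rot"]; print(R.from_quat(np.r_[q[1:],q[0]]).as_matrix().round(3), manip.state()["tool_pos"])
def box(c,yaw,w,l,z):
    a=np.radians(yaw); M=np.array([[np.cos(a),-np.sin(a)],[np.sin(a),np.cos(a)]])
    p=(M@(np.array([[-w,-l],[w,-l],[w,l],[-w,l]]).T/2)).T+np.array(c)
    return np.c_[p,np.full(4,z)]
B=[box((.5652,.172),.25,.102,.064,.054),box((.5652,.172),.25,.02,.05,.089),box((.6015,-.1386),-5.93,.086,.11,.045),box((.6015,-.1386),-5.93,.086,.11,0),box((.4621,-.3771),4.83,.17,.17,.003)]
out=[]
for n,(r0,r1,c0,c1),f in (("side",(150,330,150,430),2.0),("top",(165,335,130,450),1.75)):
    im=cv2.imread(f"pics/{n}0.png"); o=cv2.resize(im[r0:r1,c0:c1],None,fx=f,fy=f)
    for b in B: cv2.polylines(o,[((proj(n,b)+.5-[c0,r0])*f).round().astype(int)],True,(0,0,255),1)
    out.append(o[:, :560])
cv2.imwrite("pics/ov.png",cv2.resize(np.vstack(out),None,fx=.9,fy=.9))
E
```

```text
[[ 0.965 -0.001  0.264]
 [-0.264 -0.002  0.965]
 [-0.    -1.    -0.002]] [0.16454941 0.60238904 0.24918129]
```

View pics/ov.png

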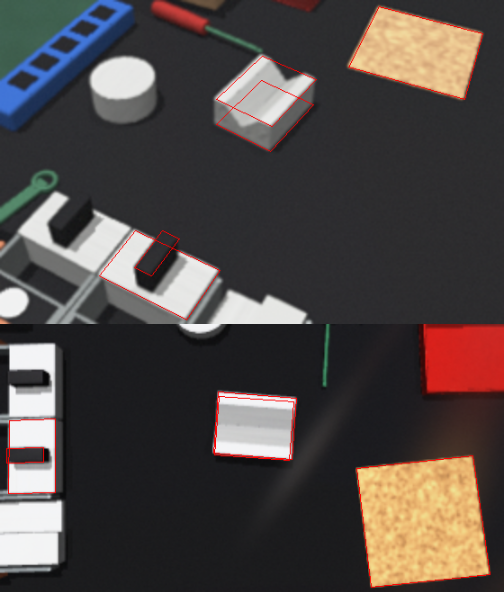

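The overlays agree in both views: cap at (565,172) mm, mat at (462,-377), V-block near (602,-139) with about -6° yaw. I'll turn the tool so the jaws open along world x, then move above the grip.

apply_moves([
  [-1,0,0,0,0,8.27,0],
  [-1,0,0,0,0,8.27,0],
  [-1,0,0,0,0,8.27,0],
  [-1,0,0,0,0,8.27,0],
  [-1,0,0,0,0,8.27,0],
  [-1,0,0,0,0,8.27,0],
  [-1,0,0,0,0,8.27,0],
  [-1,0,0,0,0,8.27,0],
  [-1,0,0,0,0,8.27,0],
  [-1,0,0,0,0,0,0],
])

```text
time: 1.1
tool_pos: [0.1647, 0.6026, 0.2496]
tool_rot: [-0.501, 0.502, -0.499, 0.499]
contact_force: [0.1, -1.5, -0.2]
gripper_width: 1.001
```

apply_moves([
  [-1,30.7,0,28.6,0,0,0],
  [-1,30.7,0,28.6,0,0,0],
  [-1,30.7,0,28.6,0,0,0],
  [-1,30.7,0,28.6,0,0,0],
  [-1,30.7,0,28.6,0,0,0],
  [-1,30.7,0,28.6,0,0,0],
  [-1,30.7,0,28.6,0,0,0],
  [-1,30.7,0,28.6,0,0,0],
  [-1,30.7,0,28.6,0,0,0],
  [-1,30.7,0,28.6,0,0,0],
  [-1,30.7,0,28.6,0,0,0],
  [-1,30.7,0,28.6,0,0,0],
  [-1,30.7,0,28.6,0,0,0],
  [-1,30.7,0,28.6,0,0,0],
  [-1,0,0,0,0,0,0],
  [-1,0,0,0,0,0,0],
])

```text
time: 2.7
tool_pos: [0.5673, 0.1745, 0.2497]
tool_rot: [-0.501, 0.502, -0.499, 0.498]
contact_force: [-0.3, 0.5, -0.2]
gripper_width: 1.001
```

apply_moves([
  [-1,2.5,20,-2,0,0,0],
  [-1,0,30,0,0,0,0],
  [-1,0,30,0,0,0,0],
  [-1,0,30,0,0,0,0],
  [-1,0,25,0,0,0,0],
  [-1,0,20,0,0,0,0],
  [-1,0,12,0,0,0,0],
  [-1,0,5,0,0,0,0],
  [-1,0,0,0,0,0,0],
  [-1,0,0,0,0,0,0],
])

```text
time: 3.7
tool_pos: [0.566, 0.173, 0.0796]
tool_rot: [0.502, -0.501, 0.498, -0.499]
contact_force: [0.1, -0.2, 0.8]
gripper_width: 1.001
```

apply_moves([
  [1,0,0,0,0,0,0],
  [1,0,0,0,0,0,0],
  [1,0,0,0,0,0,0],
  [1,0,0,0,0,0,0],
  [1,0,0,0,0,0,0],
  [1,0,0,0,0,0,0],
  [1,0,0,0,0,0,0],
  [1,0,0,0,0,0,0],
  [1,0,0,0,0,0,0],
  [1,0,0,0,0,0,0],
  [1,0,0,0,0,0,0],
  [1,0,0,0,0,0,0],
])

```text
time: 4.9
tool_pos: [0.5656, 0.1725, 0.0786]
tool_rot: [0.501, -0.501, 0.499, -0.499]
contact_force: [-0.2, -1.0, 3.3]
gripper_width: 0.221
```

apply_moves([
  [1,0,-2,0,0,0,0],
  [1,0,-5,0,0,0,0],
  [1,0,-8,0,0,0,0],
  [1,0,-10,0,0,0,0],
  [1,0,-12,0,0,0,0],
  [1,0,-15,0,0,0,0],
  [1,0,-20,0,0,0,0],
  [1,0,-20,0,0,0,0],
  [1,0,-20,0,0,0,0],
  [1,0,-18,0,0,0,0],
  [1,0,0,0,0,0,0],
  [1,0,0,0,0,0,0],
])

```text
time: 6.1
tool_pos: [0.5656, 0.1726, 0.2092]
tool_rot: [0.502, -0.501, 0.498, -0.499]
contact_force: [-0.5, -0.2, -2.9]
gripper_width: 0.226
```

apply_moves([
  [1,10,0,-2,0,0,0],
  [1,20,0,-4,0,0,0],
  [1,30,0,-6,0,0,0],
  [1,35,0,-7,0,0,0],
  [1,35,0,-7,0,0,0],
  [1,35,0,-7,0,0,0],
  [1,35,0,-7,0,0,0],
  [1,35,0,-7,0,0,0],
  [1,35,0,-7,0,0,0],
  [1,35,0,-7,0,0,0],
  [1,35,0,-7,0,0,0],
  [1,35,0,-7,0,0,0],
  [1,35,0,-7,0,0,0],
  [1,35,0,-7,0,0,0],
  [1,35,0,-7,0,0,0],
  [1,30,0,-5,0,0,0],
  [1,24,0,-3,0,0,0],
  [1,15,0,-2,0,0,0],
  [1,0,0,0,0,0,0],
  [1,0,0,0,0,0,0],
])

```text
time: 8.1
tool_pos: [0.4616, -0.3763, 0.2075]
tool_rot: [0.501, -0.501, 0.5, -0.498]
contact_force: [-0.4, 0.6, -2.4]
gripper_width: 0.226
```

```bash
python3 - <<'E'
from h import *
a=manip.grab_frame("top");b=manip.grab_frame("side")
cv2.imwrite("pics/top1.png",a)
cv2.imwrite("pics/p1.png",np.hstack([a[130:400,80:480],b[80:350,150:550]]))
print(manip.state())
E
```

```text
{'time': 8.2, 'joint_pos': array([-8.07868403e-01,  1.36091148e-02,  1.72456484e+00,  3.42578401e-04,
        1.40445898e+00, -8.13972329e-01]), 'joint_vel': array([ 0.00568472, -0.00604939, -0.00215909, -0.0016685 , -0.00243153,
       -0.00073676]), 'joint_efforts': array([-4.39689551e-01, -3.78746688e+01, -3.75510013e+01, -1.85075653e-02,
       -3.07635426e-03,  8.07973174e-04]), 'tool_pos': array([ 0.4620775 , -0.37582285,  0.20789044]), 'tool_rot': array([ 0.50163818, -0.50138061,  0.49885051, -0.49812126]), 'contact_force': array([ 0.40019783, -0.23887524, -2.13975726]), 'ft_torque': array([ 0.0112033 , -0.02710431, -0.00026222]), 'gripper_width': 0.22291132138883676}
```

View pics/p1.png

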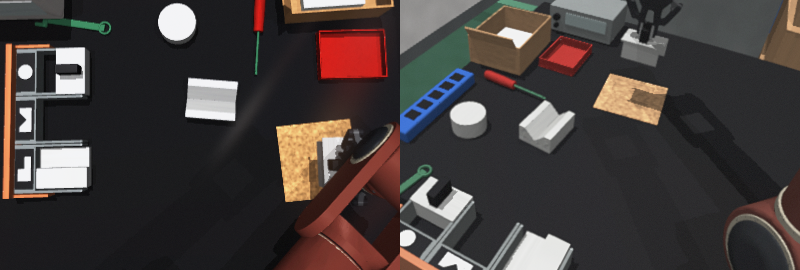

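The V bay is uncapped and the cap hangs level above the mat. I'll lower it until it touches.

apply_moves([
  [1,0,12,0,0,0,0],
  [1,0,22,0,0,0,0],
  [1,0,25,0,0,0,0],
  [1,0,25,0,0,0,0],
  [1,0,20,0,0,0,0],
  [1,0,12,0,0,0,0],
  [1,0,6,0,0,0,0],
  [1,0,3,0,0,0,0],
  [1,0,2,0,0,0,0],
  [1,0,0,0,0,0,0],
  [1,0,0,0,0,0,0],
])

```text
time: 9.3
tool_pos: [0.4625, -0.3774, 0.0823]
tool_rot: [-0.501, 0.501, -0.498, 0.499]
contact_force: [-0.6, -0.1, -2.1]
gripper_width: 0.223
```

apply_moves([
  [1,0,1,0,0,0,0],
  [1,0,1,0,0,0,0],
  [1,0,1,0,0,0,0],
  [1,0,1,0,0,0,0],
  [1,0,0,0,0,0,0],
  [1,0,0,0,0,0,0],
])

```text
time: 9.9
tool_pos: [0.462, -0.3769, 0.0772]
tool_rot: [0.501, -0.501, 0.499, -0.499]
contact_force: [-0.4, -0.3, -2.2]
gripper_width: 0.225
```

apply_moves([
  [1,0,0.7,0,0,0,0],
  [1,0,0.7,0,0,0,0],
  [1,0,0.3,0,0,0,0],
  [1,0,0,0,0,0,0],
  [1,0,0,0,0,0,0],
])

```text
time: 10.4
tool_pos: [0.4621, -0.377, 0.0757]
tool_rot: [-0.501, 0.501, -0.499, 0.499]
contact_force: [0.1, 1.5, -1.1]
gripper_width: 0.219
```

apply_moves([
  [1,0,0.5,0,0,0,0],
  [1,0,0.3,0,0,0,0],
  [1,0,0,0,0,0,0],
  [1,0,0,0,0,0,0],
])

```text
time: 10.8
tool_pos: [0.4621, -0.377, 0.0757]
tool_rot: [-0.501, 0.501, -0.499, 0.499]
contact_force: [-4.3, 1.9, 4.8]
gripper_width: 0.223
```

Contact at 75.7 mm with upward force, as predicted. I'll release and retreat upward.

apply_moves([
  [0.4,0,0,0,0,0,0],
  [0,0,0,0,0,0,0],
  [-1,0,0,0,0,0,0],
  [-1,0,0,0,0,0,0],
  [-1,0,0,0,0,0,0],
  [-1,0,0,0,0,0,0],
  [-1,0,0,0,0,0,0],
  [-1,0,-5,0,0,0,0],
  [-1,0,-15,0,0,0,0],
  [-1,0,-25,0,0,0,0],
  [-1,0,-25,0,0,0,0],
  [-1,0,-25,0,0,0,0],
  [-1,0,-15,0,0,0,0],
  [-1,0,0,0,0,0,0],
])

```text
time: 12.2
tool_pos: [0.4634, -0.3783, 0.189]
tool_rot: [-0.501, 0.501, -0.496, 0.501]
contact_force: [0.0, -0.1, -0.0]
gripper_width: 0.998
```

apply_moves([
  [0,0,0,0,0,8,0],
  [0,0,0,0,0,8.2,0],
  [0,0,0,0,0,8.2,0],
  [0,0,0,0,0,8.2,0],
  [0,0,0,0,0,8.2,0],
  [0,0,0,0,0,8.2,0],
  [0,0,0,0,0,8.2,0],
  [0,0,0,0,0,8.2,0],
  [0,0,0,0,0,8.2,0],
  [0,0,0,0,0,8.2,0],
  [0,0,0,0,0,8.2,0],
  [0,0,0,0,0,0,0],
])

```text
time: 13.4
tool_pos: [0.4615, -0.3764, 0.1832]
tool_rot: [0.001, -0.002, 0.708, -0.706]
contact_force: [0.0, 0.1, 0.2]
gripper_width: 0.495
```

apply_moves([
  [0,-22,0,-24,0,0,0],
  [0,-22,0,-24,0,0,0],
  [0,-22,0,-24,0,0,0],
  [0,-22,0,-24,0,0,0],
  [0,-22,0,-24,0,0,0],
  [0,-22,0,-24,0,0,0],
  [0,-22,0,-24,0,0,0],
  [0,-22,0,-24,0,0,0],
  [0,-22,0,-24,0,0,0],
  [0,-22,0,-24,0,0,0],
  [0,0,0,0,0,0,0],
  [0,0,0,0,0,0,0],
])

```text
time: 14.6
tool_pos: [0.6805, -0.1354, 0.1836]
tool_rot: [0.002, -0.004, 0.707, -0.707]
contact_force: [-0.9, -0.4, 0.6]
gripper_width: 0.498
```

```bash
cat > st.py <<'E'
from meas import *
from scipy.spatial.transform import Rotation as R
def st():
    s=manip.state(); q=s["tool_rot"]; M=R.from_quat(np.r_[q[1:],q[0]]).as_matrix()
    print("t",s["time"],"tcp mm",(s["tool_pos"]*1000).round(1),"zang",np.degrees(np.arctan2(M[1,2],M[0,2])).round(2),"down",M[:,1].round(4),"w",s["gripper_width"],"F",s["contact_force"].round(1))
E
python3 - <<'E'
from st import *
st()
im=cv2.imread("pics/top1.png"); rect((im.min(2)>150)[130:175,235:280],.045,"top","disc",(235,130))
r=(im.max(2)>70)[195:265,255:330]; rect(r,.045,"top","vblock",(255,195))
E
```

```text
t 14.6 tcp mm [ 680.5 -135.4  183.6] zang -89.53 down [-0.0019  0.     -1.    ] w 0.4975991945390676 F [-0.9 -0.4  0.6]
disc c 778.2 -65.0 size 84.2 83.5 ang 43.42 px [256.48076923 151.47115385]
vblock c 601.6 -138.6 size 111.9 89.2 ang 84.07 px [291.1920904  228.81355932]
```

apply_moves([
  [0,-4,25,3,0,0,0],
  [0,0,30,0,0,0,0],
  [0,0,30,0,0,0,0],
  [0,0,30,0,0,0,0],
  [0,0,22,0,0,0,0],
  [0,0,13,0,0,0,0],
  [0,0,6,0,0,0,0],
  [0,0,0,0,0,0,0],
  [0,0,0,0,0,0,0],
])

```text
time: 15.5
tool_pos: [0.6857, -0.1394, 0.0303]
tool_rot: [-0.003, 0.001, -0.707, 0.707]
contact_force: [0.2, -0.6, 0.4]
gripper_width: 0.497
```

apply_moves([
  [0,6,0,0,0,0,0],
  [0,6,0,0,0,0,0],
  [0,6,0,0,0,0,0],
  [0,5,0,0,0,0,0],
  [0,4,0,0,0,0,0],
  [0,4,0,0,0,0,0],
  [0,4,0,0,0,0,0],
  [0,4,0,0,0,0,0],
  [0,4,0,0,0,0,0],
  [0,4,0,0,0,0,0],
  [0,4,0,0,0,0,0],
  [0,3,0,0,0,0,0],
  [0,2,0,0,0,0,0],
  [0,0,0,0,0,0,0],
])

```text
time: 16.9
tool_pos: [0.6285, -0.1394, 0.029]
tool_rot: [-0.002, 0.002, -0.707, 0.707]
contact_force: [1.1, 0.5, 0.5]
gripper_width: 0.503
```

```bash
python3 - <<'E'
from st import *
st(); a=manip.grab_frame("top");b=manip.grab_frame("side"); cv2.imwrite("pics/top2.png",a)
cv2.imwrite("pics/p2.png",np.hstack([a[130:400,80:480],b[80:350,150:550]]))
E
```

```text
t 16.9 tcp mm [ 628.5 -139.4   29. ] zang -89.71 down [-5.e-04 -4.e-04 -1.e+00] w 0.5026596729703945 F [1.1 0.5 0.5]
```

View pics/p2.png

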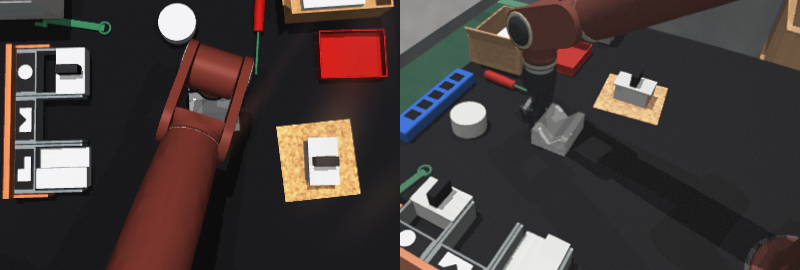

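The cap stands upright on the mat, and the jaws are against the block's +x side. I'll finish the side push, then back off and rise.

apply_moves([
  [0,2,0,0,0,0,0],
  [0,2,0,0,0,0,0],
  [0,2,0,0,0,0,0],
  [0,1.5,0,0,0,0,0],
  [0,0.5,0,0,0,0,0],
  [0,0,0,0,0,0,0],
  [0,0,0,0,0,0,0],
])

```text
time: 17.7
tool_pos: [0.6208, -0.1392, 0.0289]
tool_rot: [0.002, -0.002, 0.707, -0.707]
contact_force: [3.7, 0.4, 1.1]
gripper_width: 0.497
```

apply_moves([
  [0,-5,0,0,0,0,0],
  [0,-15,0,0,0,0,0],
  [0,-10,-15,0,0,0,0],
  [0,0,-30,0,0,0,0],
  [0,0,-30,0,0,0,0],
  [0,0,-30,0,0,0,0],
  [0,0,-20,0,0,0,0],
  [-0.4,20,0,20,0,-8.2,0],
  [-0.4,10,0,20,0,-8.2,0],
  [-0.4,0,0,20,0,-8.2,0],
  [-0.4,0,0,20,0,-8.2,0],
  [-0.4,0,0,20,0,-8.2,0],
  [-0.4,0,0,20,0,-8.2,0],
  [-0.4,0,0,0,0,-8.2,0],
  [-0.4,0,0,0,0,-8.2,0],
  [-0.4,0,0,0,0,-8.2,0],
  [-0.4,0,0,0,0,-8.2,0],
  [-0.4,0,0,0,0,-8,0],
  [-0.4,0,0,0,0,0,0],
])

```text
time: 19.6
tool_pos: [0.6623, -0.2495, 0.1546]
tool_rot: [-0.501, 0.501, -0.499, 0.499]
contact_force: [-0.0, -0.0, -0.1]
gripper_width: 0.697
```

```bash
python3 - <<'E'
from st import *
st(); a=manip.grab_frame("top");b=manip.grab_frame("side"); cv2.imwrite("pics/top3.png",a);cv2.imwrite("pics/side3.png",b)
rect((a.max(2)>70)[200:290,250:330],.045,"top","vblock",(250,200))
cv2.imwrite("pics/p3.png",np.hstack([a[130:400,80:480],b[80:350,150:550]]))
E
```

```text
t 19.6 tcp mm [ 662.3 -249.5  154.6] zang 0.27 down [-5.e-04  0.e+00 -1.e+00] w 0.6974074762714586 F [-0.  -0.  -0.1]
vblock c 567.5 -154.3 size 135.3 195.9 ang 88.73 px [302.33333333 249.33333333]
```

View pics/p3.png

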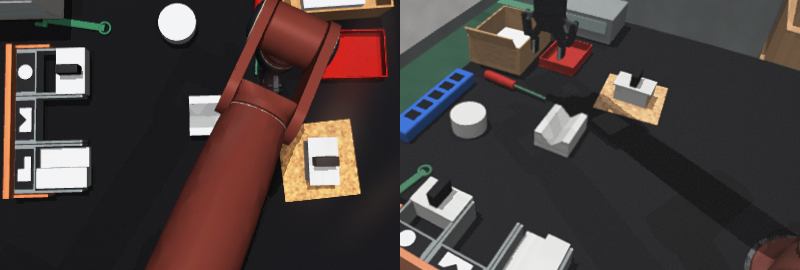

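```bash
python3 - <<'E'
from st import *
a=cv2.imread("pics/top3.png"); g=a.max(2)
for c in (272,276,280,284,288,292):
    col=g[200:290,c].astype(int); d=np.diff(col); r=np.where(abs(d)>18)[0]
    print(c,[(int(x)+200,int(d[x]),round(ray("top",[(c,x+200.5)],.045)[0][0]*1000,1)) for x in r])
for r in (228,232,262,265):
    row=g[r,255:300].astype(int); d=np.diff(row); x=int(np.argmax(d)); print(r,x+255,row[x:x+2],ray("top",[(x+255.5,r)],.045)[0][:2].round(4))
E
```

```text
272 [(224, 55, np.float64(612.1)), (225, 116, np.float64(609.9)), (226, 46, np.float64(607.6)), (232, -23, np.float64(594.3)), (233, -75, np.float64(592.1)), (234, 31, np.float64(589.9)), (257, 27, np.float64(539.3)), (264, -100, np.float64(524.0)), (265, -121, np.float64(521.8))]
276 [(224, 53, np.float64(611.9)), (225, 116, np.float64(609.7)), (226, 46, np.float64(607.4)), (233, -49, np.float64(591.9)), (257, 27, np.float64(539.1)), (264, -102, np.float64(523.8)), (265, -119, np.float64(521.6))]
280 [(224, 87, np.float64(611.7)), (225, 110, np.float64(609.5)), (226, 19, np.float64(607.2)), (232, -29, np.float64(593.9)), (233, -36, np.float64(591.7)), (256, 23, np.float64(541.1)), (257, 25, np.float64(538.9)), (264, -115, np.float64(523.6)), (265, -105, np.float64(521.4))]
284 [(224, 90, np.float64(611.5)), (225, 110, np.float64(609.2)), (232, -30, np.float64(593.7)), (233, -33, np.float64(591.5)), (256, 23, np.float64(540.9)), (257, 26, np.float64(538.7)), (264, -156, np.float64(523.4)), (265, -59, np.float64(521.2))]
288 [(224, 90, np.float64(611.3)), (225, 110, np.float64(609.0)), (232, -53, np.float64(593.5)), (233, -22, np.float64(591.3)), (256, 25, np.float64(540.7)), (257, 25, np.float64(538.5)), (264, -157, np.float64(523.2)), (265, -48, np.float64(521.0)), (266, 20, np.float64(518.9))]
292 [(224, 129, np.float64(611.1)), (225, 88, np.float64(608.8)), (232, -53, np.float64(593.3)), (233, -19, np.float64(591.1)), (245, 19, np.float64(564.6)), (256, 27, np.float64(540.5)), (258, -43, np.float64(536.1)), (259, -77, np.float64(533.9)), (260, -38, np.float64(531.7))]
228 268 [ 70 242] [ 0.6045 -0.0886]
232 268 [ 29 240] [ 0.5956 -0.0884]
262 269 [ 82 242] [ 0.5296 -0.0893]
265 269 [ 70 185] [ 0.523  -0.0891]
```

Block centre is at (566.4, -143.8) mm with yaw near 0, on the bay's centre line (about 565 to 566.5). Next I go behind it and down.

apply_moves([
  [-0.4,0,0,-20,0,0,0],
  [-0.4,0,0,-25,0,0,0],
  [-0.4,0,0,-25,0,0,0],
  [-0.4,0,0,-20,0,0,0],
  [-0.4,0,0,-6.3,0,0,0],
  [-0.4,0,20,0,0,0,0],
  [-0.4,0,30,0,0,0,0],
  [-0.4,0,30,0,0,0,0],
  [-0.4,0,25,0,0,0,0],
  [-0.4,0,15,0,0,0,0],
  [-0.4,0,6,0,0,0,0],
  [-0.4,0,0,0,0,0,0],
  [-0.4,0,0,0,0,0,0],
])

```text
time: 21.0
tool_pos: [0.5671, -0.2505, 0.0293]
tool_rot: [0.501, -0.501, 0.498, -0.5]
contact_force: [0.4, -0.3, -0.1]
gripper_width: 0.706
```

```bash
python3 -c "
from st import *
st()"
```

```text
t 21.0 tcp mm [ 567.1 -250.5   29.3] zang 0.27 down [ 0.002  -0.0013 -1.    ] w 0.7057156724049466 F [ 0.4 -0.3 -0.1]
```

apply_moves([
  [-0.4,-10,0,-0.5,0,0,0],
  [-0.4,-12,0,0,0,0,0],
  [-0.4,-8,0,0,0,0,0],
  [-0.4,-5,0,0,0,0,0],
  [-0.4,-4,0,0,0,0,0],
  [-0.4,-5,0,0,0,0,0],
  [-0.4,-7,0,0,0,0,0],
  [-0.4,-8,0,0,0,0,0],
  [-0.4,-8,0,0,0,0,0],
  [-0.4,-8,0,0,0,0,0],
  [-0.4,-8,0,0,0,0,0],
  [-0.4,-8,0,0,0,0,0],
  [-0.4,-8,0,0,0,0,0],
  [-0.4,-8,0,0,0,0,0],
  [-0.4,-8,0,0,0,0,0],
  [-0.4,-8,0,0,0,0,0],
  [-0.4,-8,0,0,0,0,0],
  [-0.4,-8,0,0,0,0,0],
  [-0.4,-8,0,0,0,0,0],
  [-0.4,-8,0,0,0,0,0],
])

```text
time: 23.0
tool_pos: [0.5648, -0.0944, 0.0279]
tool_rot: [0.501, -0.501, 0.499, -0.499]
contact_force: [0.4, -4.5, 2.3]
gripper_width: 0.699
```

apply_moves([
  [-0.4,-8,0,0,0,0,0],
  [-0.4,-8,0,0,0,0,0],
  [-0.4,-8,0,0,0,0,0],
  [-0.4,-8,0,0,0,0,0],
  [-0.4,-8,0,0,0,0,0],
  [-0.4,-8,0,0,0,0,0],
  [-0.4,-8,0,0,0,0,0],
  [-0.4,-8,0,0,0,0,0],
  [-0.4,-8,0,0,0,0,0],
  [-0.4,-7,0,0,0,0,0],
  [-0.4,-6,0,0,0,0,0],
  [-0.4,-4,0,0,0,0,0],
  [-0.4,-2,0,0,0,0,0],
  [-0.4,0,0,0,0,0,0],
])

```text
time: 24.4
tool_pos: [0.5642, -0.0034, 0.0279]
tool_rot: [0.501, -0.501, 0.499, -0.499]
contact_force: [-0.2, -1.9, 2.5]
gripper_width: 0.699
```

```bash
python3 - <<'E'
from st import *
st(); a=manip.grab_frame("top");b=manip.grab_frame("side"); cv2.imwrite("pics/top4.png",a);cv2.imwrite("pics/side4.png",b)
cv2.imwrite("pics/p4.png",np.hstack([cv2.resize(a[165:345,80:280],None,fx=2,fy=2),cv2.resize(b[170:350,130:330],None,fx=2,fy=2)]))
E
```

```text
t 24.4 tcp mm [564.2  -3.4  27.9] zang 0.3 down [-1.e-04  6.e-04 -1.e+00] w 0.6985599400792983 F [-0.2 -1.9  2.5]
```

View pics/p4.png

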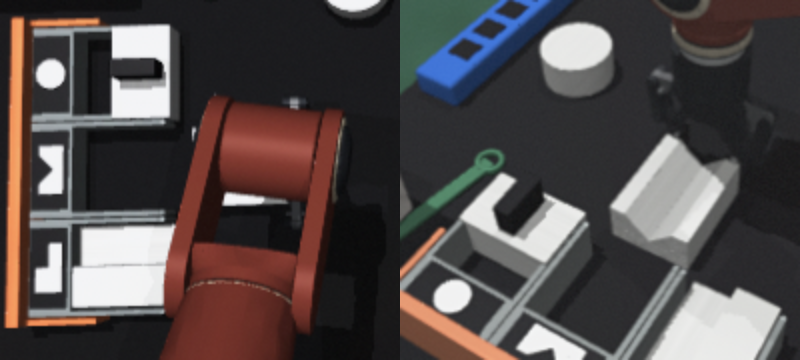

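The block is squarely in front of the open V bay. The top panel shows its walls at crop rows of about 122 and 213. I'll check the wall positions against the block's line.

```bash
python3 - <<'E'
from st import *
a=cv2.imread("pics/top4.png"); g=a.max(2)
for c in (122,135,150,158):
    for lo,hi in ((218,234),(262,282)):
        print(c,lo,g[lo:hi,c].tolist(), "x@.05 of row lo:",round(ray("top",[(c,lo)],.05)[0][0]*1000,1),"per row",round((ray("top",[(c,hi)],.05)-ray("top",[(c,lo)],.05))[0][0]*1000/(hi-lo),2), "y",round(ray("top",[(c,lo)],.05)[0][1]*1000,1))
E
```

```text
122 218 [40, 41, 38, 38, 96, 173, 151, 95, 149, 157, 89, 39, 39, 40, 38, 39] x@.05 of row lo: 633.6 per row -2.21 y 234.5
122 262 [39, 39, 40, 38, 39, 39, 39, 39, 62, 124, 162, 118, 112, 171, 150, 48, 98, 189, 242, 242] x@.05 of row lo: 536.8 per row -2.17 y 233.1
135 218 [93, 94, 93, 105, 147, 182, 135, 98, 174, 153, 63, 36, 20, 18, 17, 16] x@.05 of row lo: 633.0 per row -2.21 y 205.8
135 262 [30, 29, 28, 29, 29, 30, 27, 27, 87, 172, 153, 77, 140, 155, 76, 55, 128, 191, 243, 244] x@.05 of row lo: 536.2 per row -2.17 y 204.7
150 218 [246, 246, 246, 245, 246, 231, 82, 129, 165, 120, 36, 28, 17, 18, 16, 17] x@.05 of row lo: 632.2 per row -2.21 y 172.6
150 262 [29, 31, 31, 31, 31, 31, 30, 40, 102, 172, 150, 85, 171, 150, 43, 76, 194, 244, 244, 245] x@.05 of row lo: 535.4 per row -2.17 y 171.9
158 218 [246, 246, 246, 246, 241, 199, 115, 150, 157, 90, 37, 24, 18, 15, 18, 16] x@.05 of row lo: 631.8 per row -2.21 y 154.9
158 262 [30, 30, 29, 31, 31, 32, 28, 50, 119, 162, 112, 87, 157, 134, 23, 73, 177, 237, 236, 239] x@.05 of row lo: 535.0 per row -2.17 y 154.4
```

Bay centre line is at x≈564.9 and the block's line at about 564.5–565, so there is roughly 4 mm clear each side. I'll push it in.

apply_moves([
  [-0.4,-4,0,0.5,0,0,0],
  [-0.4,-6,0,0,0,0,0],
  [-0.4,-6,0,0,0,0,0],
  [-0.4,-6,0,0,0,0,0],
  [-0.4,-6,0,0,0,0,0],
  [-0.4,-6,0,0,0,0,0],
  [-0.4,-6,0,0,0,0,0],
])

```text
time: 25.2
tool_pos: [0.5643, 0.0358, 0.0277]
tool_rot: [-0.501, 0.502, -0.499, 0.499]
contact_force: [-0.0, -5.3, 2.5]
gripper_width: 0.699
```

apply_moves([
  [-0.4,-6,0,0,0,0,0],
  [-0.4,-6,0,0,0,0,0],
  [-0.4,-6,0,0,0,0,0],
  [-0.4,-6,0,0,0,0,0],
  [-0.4,-6,0,0,0,0,0],
  [-0.4,-6,0,0,0,0,0],
  [-0.4,-6,0,0,0,0,0],
  [-0.4,-6,0,0,0,0,0],
  [-0.4,-5,0,0,0,0,0],
  [-0.4,-4,0,0,0,0,0],
  [-0.4,-3,0,0,0,0,0],
  [-0.4,0,0,0,0,0,0],
])

```text
time: 26.4
tool_pos: [0.564, 0.0962, 0.0276]
tool_rot: [-0.501, 0.501, -0.499, 0.499]
contact_force: [0.8, -1.8, 2.4]
gripper_width: 0.701
```

Sliding freely, with about 2–5 N of drag and no lateral force. Now the slow approach to the back stop.

apply_moves([
  [-0.4,-3,0,0,0,0,0],
  [-0.4,-3,0,0,0,0,0],
  [-0.4,-3,0,0,0,0,0],
  [-0.4,-3,0,0,0,0,0],
  [-0.4,-3,0,0,0,0,0],
  [-0.4,-2,0,0,0,0,0],
  [-0.4,-2,0,0,0,0,0],
  [-0.4,0,0,0,0,0,0],
])

```text
time: 27.2
tool_pos: [0.5639, 0.1148, 0.0276]
tool_rot: [-0.501, 0.501, -0.499, 0.499]
contact_force: [-0.6, -4.5, 2.7]
gripper_width: 0.703
```

apply_moves([
  [-0.4,-1.5,0,0,0,0,0],
  [-0.4,-1.5,0,0,0,0,0],
  [-0.4,-1.5,0,0,0,0,0],
  [-0.4,0,0,0,0,0,0],
])

```text
time: 27.6
tool_pos: [0.5639, 0.1193, 0.0276]
tool_rot: [-0.501, 0.501, -0.499, 0.499]
contact_force: [-0.5, -4.4, 2.3]
gripper_width: 0.699
```

apply_moves([
  [-0.4,-1,0,0,0,0,0],
  [-0.4,-1,0,0,0,0,0],
  [-0.4,-1,0,0,0,0,0],
  [-0.4,0,0,0,0,0,0],
])

```text
time: 28.0
tool_pos: [0.5639, 0.1223, 0.0276]
tool_rot: [-0.501, 0.501, -0.499, 0.499]
contact_force: [0.4, -4.6, 2.7]
gripper_width: 0.697
```

apply_moves([
  [-0.4,-1,0,0,0,0,0],
  [-0.4,-1,0,0,0,0,0],
  [-0.4,0,0,0,0,0,0],
])

```text
time: 28.3
tool_pos: [0.5639, 0.1243, 0.0277]
tool_rot: [-0.501, 0.501, -0.499, 0.499]
contact_force: [0.9, -4.2, 2.8]
gripper_width: 0.701
```

apply_moves([
  [-0.4,-1,0,0,0,0,0],
  [-0.4,-1,0,0,0,0,0],
  [-0.4,0,0,0,0,0,0],
])

```text
time: 28.6
tool_pos: [0.5639, 0.1263, 0.0276]
tool_rot: [-0.501, 0.501, -0.499, 0.499]
contact_force: [-0.3, -4.7, 2.3]
gripper_width: 0.702
```

apply_moves([
  [-0.4,-1,0,0,0,0,0],
  [-0.4,-0.5,0,0,0,0,0],
  [-0.4,0,0,0,0,0,0],
])

```text
time: 28.9
tool_pos: [0.5639, 0.1278, 0.0277]
tool_rot: [-0.501, 0.501, -0.499, 0.499]
contact_force: [0.1, -5.3, 2.6]
gripper_width: 0.7
```

apply_moves([
  [-0.4,-1,0,0,0,0,0],
  [-0.4,-0.5,0,0,0,0,0],
  [-0.4,0,0,0,0,0,0],
])

```text
time: 29.2
tool_pos: [0.5639, 0.1281, 0.0277]
tool_rot: [-0.5, 0.502, -0.498, 0.499]
contact_force: [0.2, -9.0, 4.1]
gripper_width: 0.698
```

apply_moves([
  [-0.4,-1,0,0,0,0,0],
  [-0.4,-0.5,0,0,0,0,0],
  [-0.4,0,0,0,0,0,0],
])

```text
time: 29.5
tool_pos: [0.5639, 0.1281, 0.0277]
tool_rot: [-0.5, 0.503, -0.498, 0.5]
contact_force: [-1.0, -15.4, 5.2]
gripper_width: 0.697
```

```bash
python3 - <<'E'
from st import *
st(); a=manip.grab_frame("top");b=manip.grab_frame("side"); cv2.imwrite("pics/top5.png",a);cv2.imwrite("pics/side5.png",b)
cv2.imwrite("pics/p5.png",np.hstack([cv2.resize(a[165:345,80:280],None,fx=2,fy=2),cv2.resize(b[230:410,130:330],None,fx=2,fy=2)]))
E
```

```text
t 29.5 tcp mm [563.9 128.1  27.7] zang 0.29 down [-0.0013 -0.0056 -1.    ] w 0.697288015326927 F [ -1.  -15.4   5.2]
```

View pics/p5.png

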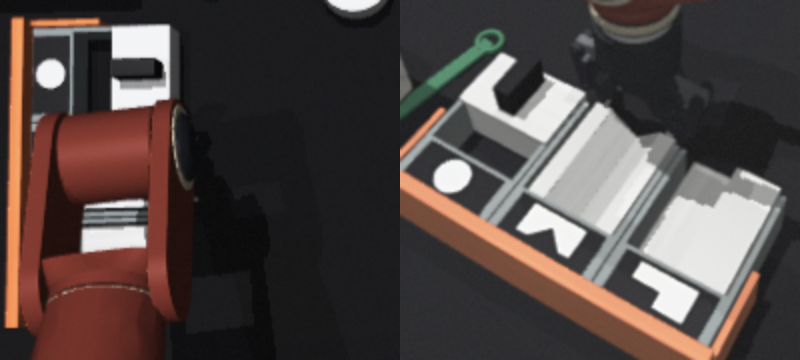

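The stop is firm: TCP held at 128.1 mm while force rose to 15 N, and the side view shows the block against the back of the V bay. I'll retreat and verify.

apply_moves([
  [-0.4,3,0,0,0,0,0],
  [-0.4,5,0,0,0,0,0],
  [-0.4,15,0,0,0,0,0],
  [-0.4,25,-5,0,0,0,0],
  [-0.4,25,-15,0,0,0,0],
  [-0.4,25,-30,0,0,0,0],
  [-0.4,25,-30,0,0,0,0],
  [-0.4,30,-30,0,0,0,0],
  [-0.4,30,-30,0,0,0,0],
  [-0.4,30,-20,0,0,0,0],
  [-0.4,30,0,0,0,0,0],
  [-0.4,30,0,0,0,0,0],
  [-0.4,20,0,0,0,0,0],
  [-0.4,0,0,0,0,0,0],
  [-0.4,0,0,0,0,0,0],
])

```text
time: 31.1
tool_pos: [0.5651, -0.162, 0.1873]
tool_rot: [0.501, -0.501, 0.499, -0.499]
contact_force: [0.3, -0.0, 0.5]
gripper_width: 0.702
```

```bash
python3 - <<'E'
from st import *
st(); a=manip.grab_frame("top");b=manip.grab_frame("side"); cv2.imwrite("pics/top6.png",a);cv2.imwrite("pics/side6.png",b)
cv2.imwrite("pics/p6.png",np.vstack([np.hstack([cv2.resize(a[165:345,80:280],None,fx=2,fy=2),cv2.resize(b[230:410,130:330],None,fx=2,fy=2)]),np.hstack([a[165:395,80:480],b[100:330,150:550]])]))
w=a.min(2)>190
for n,(r0,r1,c0,c1) in dict(disccap=(175,224,130,172),v=(226,272,110,185),mat=(240,340,375,430)).items():
    rect(w[r0:r1,c0:c1],{"disccap":.054,"v":.045,"mat":.051}[n],"top",n,(c0,r0))
g=a.max(2)
for r in (230,234,264,268,285,290,310):
    row=g[r,105:200].astype(int); d=np.diff(row); i,j=int(np.argmax(d[:30])),40+int(np.argmin(d[40:])); print(r,[(x+105.5,(ray("top",[(x+105.5,r)],.045)[0][:2]*1000).round(1),row[x:x+2]) for x in (i,j)])
E
```

```text
t 31.1 tcp mm [ 565.1 -162.   187.3] zang 0.23 down [-6.0e-04  1.3e-03 -1.0e+00] w 0.7023608022711885 F [ 0.3 -0.   0.5]
disccap c 670.9 172.0 size 101.8 62.2 ang 0.24 px [151.10606061 200.85858586]
v c 543.6 189.9 size 111.5 41.6 ang 88.69 px [143.140625 258.875   ]
v c 599.6 193.6 size 16.9 106.2 ang 0.48 px [141.22018349 233.0733945 ]
mat c 461.6 -377.6 size 64.1 101.2 ang 89.95 px [402.1773399  291.42857143]
230 [(116.5, array([607.8, 247.9]), array([ 80, 181])), (166.5, array([605.2, 137.2]), array([177,  70]))]
234 [(116.5, array([598.9, 247.8]), array([ 96, 246])), (166.5, array([596.3, 137.2]), array([177,  71]))]
264 [(116.5, array([532.8, 246.7]), array([104, 246])), (166.5, array([530.3, 136.9]), array([176,  70]))]
268 [(116.5, array([524.1, 246.6]), array([ 98, 237])), (150.5, array([522.4, 172. ]), array([194, 135]))]
285 [(113.5, array([487.3, 252.6]), array([ 58, 167])), (168.5, array([484.6, 132.4]), array([246, 126]))]
290 [(113.5, array([476.5, 252.4]), array([ 63, 165])), (168.5, array([473.8, 132.3]), array([245, 122]))]
310 [(115.5, array([433.4, 247.3]), array([ 93, 219])), (166.5, array([430.9, 136.5]), array([218,  66]))]
```

View pics/p6.png

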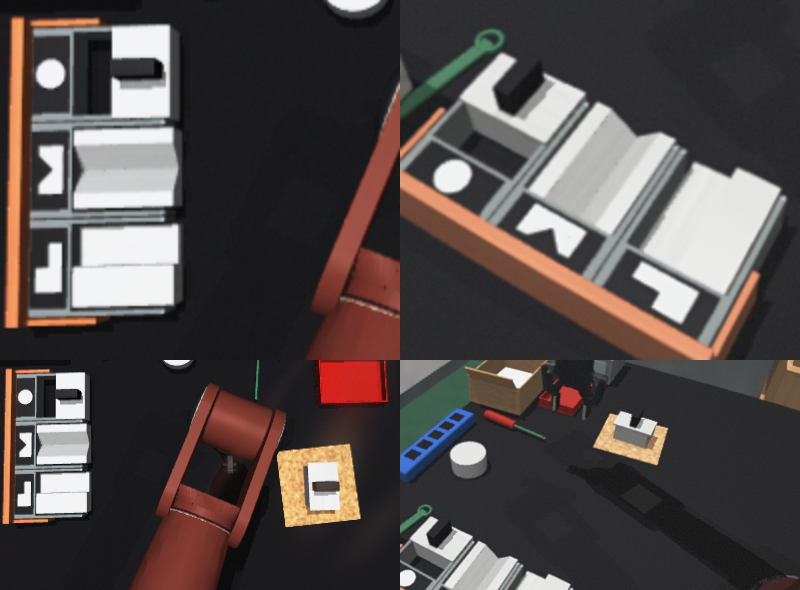

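The V-block's ends lie at y≈137 and 247 mm, matching the homed stepped block at 136.5 and 247.3. The cap is centred upright on the mat, and the disc cap hasn't moved.

```bash
python3 -c "
from plant import manip
print(manip.job_done())"
```

```text
the job is handed in; nothing more can be done
None
```

The V-block is home in its own bay, its cap stands upright on the cork mat, and the job was handed in at about 31 s.

**What I did**
- I lifted the cap off the middle bay, the one with the V-notch label, and lowered it onto the mat until it touched before releasing.
- I squared and centred the V-block with a two-finger push on its side, then slid it along the bench into the bay. The last contact with the back stop reached about 15 N with no further movement.

**Last checks**
- **V-block:** its ends are at y ≈ 137 and 247 mm, within about 1 mm of the homed stepped block's (136.5 and 247.3 mm).
- **V cap:** its centre is at (462, -378) mm against the mat's centre at (462, -377) mm.
- **Other parts:** the disc cap measured the same as at the start, within 0.1 mm. The round and stepped blocks looked undisturbed in the pictures, but I did not measure their positions again at the end.
- **Robot:** it is clear of everything and reads no contact force.

**Disagreement:** in the early side view, the top of the V cap's grip looked a few millimetres lower than its stated height. I did not look into it further, and the grasp and the placing height came out as calculated. No check failed.

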